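Lock the two-lug cap onto the laundry lint filter

ROBOT

A 7-joint arm with a two-finger parallel gripper is mounted at the origin on the work surface. World frame = base frame: x ahead of the robot, y to its left, z up, the work surface at z = 0. Lengths are in m, angles in rad, forces in N, time in s.
With the tool pointing down it reaches from about 0.425 to 0.925 m from the base axis. Payload 6.8 kg.
Tool frame: the origin (TCP) lies on the centre line of the jaws, within the pads' length; the fingertips stand 25 mm ahead of it and the grasp point (between the pads) lies 6 mm ahead of it; z points along the fingers, y is the direction in which the jaws open and shut (so a half turn about z gives the same grasp; the last joint's range is limited). The gripper opens to 85 mm and grips with 20 to 120 N. Pads are 22 mm wide; open, the fingers measure 114 mm over their backs; the gripper's body (76 mm by 85 mm) begins 54 mm behind the grasp point. The pads swing forward as they close: fully open they stand 13 mm farther back than shut.
Start: joints at [1.09, 0.477, 0.022, 1.555, -0.011, 1.109, -0.083], TCP at [0.246, -0.629, 0.256] pointing down, gripper open.
Joint ranges: [-2.96, 2.96], [-0.34, 2.1], [-1.41, 1.46], [0.24, 2.44], [-1.37, 4.51], [0.17, 1.92], [-2.96, 2.96]. Speed limits (rad/s): [2.39, 2.39, 3.14, 3.14, 3.14, 3.14, 3.14].

INTERFACE

Orientations are given as [roll, pitch, yaw] about the fixed x, y, z axes, in that order (R = Rz(yaw) Ry(pitch) Rx(roll)).
In Python, from bench import observe, viewer, manip, spotter gives the robot as it stands.
- The arm moves only by the tool move_arm, never from a script. Its argument "steps" is a list of rows, each a list of 7 numbers: the closure in counts, from 0 (fully open) to 255 (shut), then the shift along the tool's x, y, z in cm, then the turn, a rotation vector about the tool's x, y, z in degrees. In form: [[fingers, dx, dy, dz, ax, ay, az], ...]. A call has 1 to 10 rows; each row shifts and turns the commanded pose from where the row before left it, along the tool's axes as they then stand; what a row does not reach is not made up. A row lasts 1/12 s, in which the tool goes at most 41.7 mm and 7.16 degrees, less where a joint would pass 70% of its speed; a pose out of reach is approached as far as the arm can. A call is refused whole if a number of a shift passes 4.17 or a number of a turn 7.16, either way. A call with a gripper value outside its range is refused whole. The fingers move at their own pace and stop on an object; the grip force is fixed at half the most. Time passes only in rows, so rows that do not move let the fingers close. It gives the time, the measured TCP pose, the force and the opening at its end, in the units of the state.
- observe(): the state, without advancing time (a new reading comes with each control period).
- viewer.camera(name): name is "scene" or "side" or "wrist"; returns a dict with "color" (480x640x3 uint8, blue, green, red), "K" (3x3 intrinsics, pixels), "eye" and "attitude" of the camera in the world. Camera axes: x right, y up, looking along -z (the intrinsics and any distortion apply to the point x, -y, -z); pixel columns grow to the right and rows downward; lengths in m; the calibration is good to about 2 mm. The wrist camera is an equidistant fisheye: a pixel r from the principal point sees the ray r / f radians off the axis. A picture is of the moment at which its call begins. There is no depth.
- manip.close_job(): hands the job in, once; it reports no verdict.
Trained networks look in the newest picture that a camera, given by its name, has taken for a name from the list of things; names that differ only in an ending like _2 or _b are one class to them, and where a whole thing is asked for, a point or a joint stands for the part that bears it (a point fixed in the world has none). Each returns a list of dicts, best first, with "confidence" (0 to 1); they miss things now and then, are a little off and sometimes report something else, mostly with a low value. They report only what shows in the picture. A call takes as long as a camera call. They do not tell look-alikes from the thing itself.
- spotter.search_frame(camera, query): "position" ([row, column] in pixels, amid what is visible of it).
- spotter.outline_of(camera, query): "pixels" (480x640 bool, what is visible of it) and "position" ([row, column] in pixels, amid what is visible of it).
- spotter.mark_of(camera, query): "position" ([row, column] in pixels: a listed point, or the origin of a listed thing).
The state is a dict: "clock": time; "qpos": joint angles; "joint_vel": joint speeds; "tau": joint torques, N m; "tcp_pos": TCP position; "ee_rot": TCP orientation; "contact_force": force on the tool from outside, world axes, zero at the start; "torque": the same for the moment, N m; "gripper_width": finger opening in m.
Only numpy, scipy, OpenCV 4.12 (cv2) and the standard library are available. Lean on these libraries where they do the work, as an engineer would, in place of code of your own. Each camera call takes 0.05 s, during which the arm holds its last target. There are 200 camera calls.

TASK

Close the lint filter: take the grey cap that has two lugs, set its lugs into the two slots of the white filter housing, press it down against the spring and twist it a quarter turn clockwise (seen from above) so that it is locked under the collar, then let go. Leave the look-alike cap with three lugs where it stands.

Things in the scene. Friction and masses are not known exactly. Their poses are not given: they have to be found in the camera images.
- cap: Loose grey cap with TWO lugs, 120 g, upright beside the housing. Origin: underside centre, z up. Nose 40 mm wide at z=0, 60 mm at z=16; disc 60 mm wide, z 16-22 mm, two lugs at its +x and -x ends (z 16-22, 12 mm wide, tips 46 mm from axis). Grip bar on top in line with lugs: 56 mm along x, 14 mm along y, z 22-77 mm; grip its 14 mm high up, to stay clear of the collar. Same after a half turn.
- housing: Fixed white pot, 116 mm wide, 70 mm high. Origin: underside centre, z up. Mouth on top: 68 mm round hole with two slots 34 mm wide at its +x and -x ends, reaching 51 mm from the axis. Collar z 62-70 mm. Under it the lugs turn clockwise from above (yaw falls); stops end this 17 deg past the quarter turn, and the other way after 27 deg. Hose stubs on +y, -y to 85 mm out, z 9-35 mm.
- spare_cap: Look-alike loose grey cap, same size and grip bar as cap but with THREE lugs evenly spaced (one at +x), so it does not fit. One cap stands left of the housing and the other right; either may be on either side. Origin: underside centre, z up. Leave it.
- spring_plate (a joint): Sprung plate in the housing, m: 0 up, -0.016 fully down (firm stop); 3 to 6 N presses it. It carries the cap's nose: unpressed, the cap's origin is 48 mm above the housing's origin, lugs still in the slots; fully down 32 mm. Below 40 mm the lugs are under the collar and can turn. Turned and let go, the cap springs up to 40 mm, lugs against the collar (joint -0.008).
There are look-alikes about, which are no part of the job. What is shaped like the housing but yellow is not meant. What is shaped like the cap but pink or purple is not meant.

How it is judged:
At the end, for the whole second after the job is handed in: The two-lug cap sits upright (within 10 degrees) in the housing's mouth, within 12 mm of its axis, its origin 25 to 44 mm above the housing's origin so that its lugs are under the collar, turned a quarter turn from the slots (lug line within 23 degrees of the housing's y axis), at rest and let go (z of cap in the frame of housing between 0.025 and 0.044 m and horizontal distance between cap and housing below 0.012 m and angle between cap's own z axis and vertical below 0.17 rad and angle between the x axis of cap and the y axis of housing, either way round below 0.4 rad and linear speed of cap below 0.02 m/s); the robot touches nothing.
It fails at once if the three-lug cap is moved more than 30 mm from where it stood (distance of spare_cap from where it was at the start of the episode above 0.03 m).
It also fails if it takes over 42 s, if anything falls off the work surface, if the arm or the gripper's body presses on something with over 40 N, if the wrist force passes 120 N, or if a joint passes its speed limit or range.

## Working session

There is one attempt and no reset: what is moved stays moved. The work goes in short steps, Python scripts to look and compute and a tool call to move; the robot and the scene stay as the last step left them, time stands still between calls to the robot, and variables do not carry over. Pictures are saved under pics/ and viewed, about 8 in all and at most 12, crops included, and the job is handed in when it is done.

Besides the shell and the picture viewer there is one more tool, called after "Emit:" as a command line: name --pt "numbers of a row" for each row, then --argument value for the rest. move_arm: Moves the arm, as the interface text tells. Its arguments: {"type":"object","properties":{"steps":{"type":"array"}},"required":["steps"]}

```bash
mkdir -p pics; cat > h.py <<'E'
import numpy as np, cv2
from bench import observe, viewer, manip, spotter
from scipy.spatial.transform import Rotation as R
def rot(a):
    a=np.array(a,float)
    return a if a.shape==(3,3) else (R.from_quat(a).as_matrix() if a.size==4 else R.from_euler('xyz',a).as_matrix())
def ray(c,px,fish=False):
    K=c["K"];u=(px[1]-K[0][2])/K[0][0];v=(px[0]-K[1][2])/K[1][1]
    if fish:
        r=np.hypot(u,v);s=np.sin(r)/max(r,1e-9);d=np.array([u*s,-v*s,-np.cos(r)])
    else: d=np.array([u,-v,-1.])
    return np.array(c["eye"]),rot(c["attitude"])@d
def onz(c,px,z,fish=False):
    e,d=ray(c,px,fish);return e+d*(z-e[2])/d[2]
def proj(c,P,fish=False):
    K=c["K"];q=rot(c["attitude"]).T@(np.array(P)-np.array(c["eye"]));x,y,z=q[0],-q[1],-q[2]
    if fish:
        r=np.hypot(x,y);t=np.arctan2(r,z);x,y=x/max(r,1e-9)*t,y/max(r,1e-9)*t
    else: x,y=x/z,y/z
    return [K[1][1]*y+K[1][2],K[0][0]*x+K[0][2]]
E
python3 - <<'E'
from h import *
print(observe())
for n in["scene","side","wrist"]:
    c=viewer.camera(n);cv2.imwrite(f"pics/{n}0.png",c["color"]);print(n,c["K"],c["eye"],c["attitude"])
    for q in["cap","housing","spare_cap"]:
        for m in spotter.mark_of(n,q)[:4]:
            p=m["position"];print(q,round(m["confidence"],2),np.round(p),np.round(onz(c,p,0,n=="wrist"),3))
E
```

```text
{'clock': 0.0, 'qpos': array([ 1.08990998,  0.47777285,  0.02231908,  1.55645078, -0.01152954,
        1.10932479, -0.08309339]), 'joint_vel': array([-9.22097910e-04, -3.78938545e-04,  4.43120583e-04,  9.03589574e-04,
       -1.47405207e-03, -4.86076054e-04,  2.66989140e-05]), 'tau': array([ 1.18971661e-04, -5.96450758e+01,  1.60800118e+00, -2.81193888e+01,
        1.24398016e-02,  9.30284295e-03, -5.68976930e-05]), 'tcp_pos': array([ 0.24564879, -0.6281186 ,  0.25534383]), 'ee_rot': array([-3.13976684e+00,  9.94903087e-05,  3.72819833e-01]), 'contact_force': array([ 1.02897735, -0.53854702,  0.93722708]), 'torque': array([0.0116887 , 0.00944353, 0.01893568]), 'gripper_width': 0.08525608786297864}
scene [[543.86845456   0.         312.97639817]
 [  0.         543.86845456 244.26409033]
 [  0.           0.           1.        ]] [1.00462136 0.47753492 0.57627616] [0.98254554 0.01983976 2.2862737 ]
cap 0.74 [241. 213.] [ 0.475 -0.256  0.   ]
cap 0.65 [219. 182.] [ 0.461 -0.37   0.   ]
cap 0.58 [267. 158.] [ 0.594 -0.267  0.   ]
housing 0.98 [204. 267.] [ 0.303 -0.279  0.   ]
housing 0.78 [295. 288.] [ 0.503 -0.029  0.   ]
housing 0.64 [382. 450.] [0.498 0.272 0.   ]
spare_cap 0.9 [379. 450.] [0.494 0.269 0.   ]
side [[600.31847144   0.         317.19027909]
 [  0.         600.31847144 244.53663766]
 [  0.           0.           1.        ]] [0.24218715 0.63242942 0.82195101] [ 0.76320956 -0.01466767 -2.82947356]
cap 0.77 [181. 282.] [ 0.599 -0.272  0.   ]
cap 0.58 [161. 363.] [ 0.454 -0.391  0.   ]
housing 0.9 [210. 423.] [ 0.3  -0.28  0.  ]
housing 0.85 [271. 285.] [ 0.506 -0.037  0.   ]
spare_cap 0.57 [423. 226.] [0.487 0.27  0.   ]
wrist [[371.64829954   0.         320.38461739]
 [  0.         371.64829954 236.6761205 ]
 [  0.           0.           1.        ]] [ 0.32105139 -0.59973758  0.37194418] [-3.20304842e-01  4.98434432e-04 -1.19832960e+00]
housing 0.75 [57. 58.] [ 0.3   -0.279 -0.   ]
```

View pics/scene0.png

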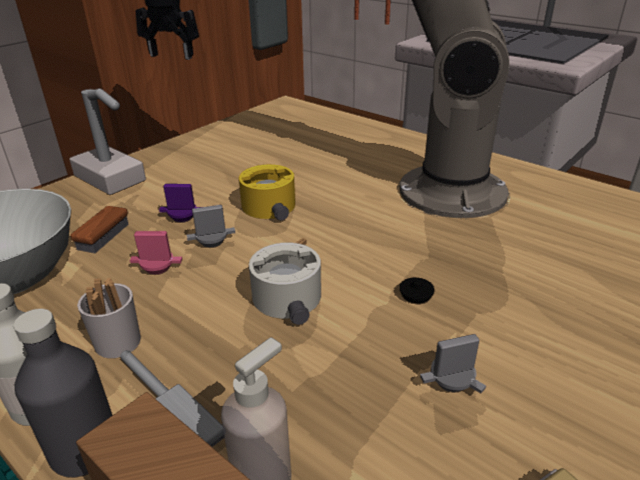

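View pics/side0.png

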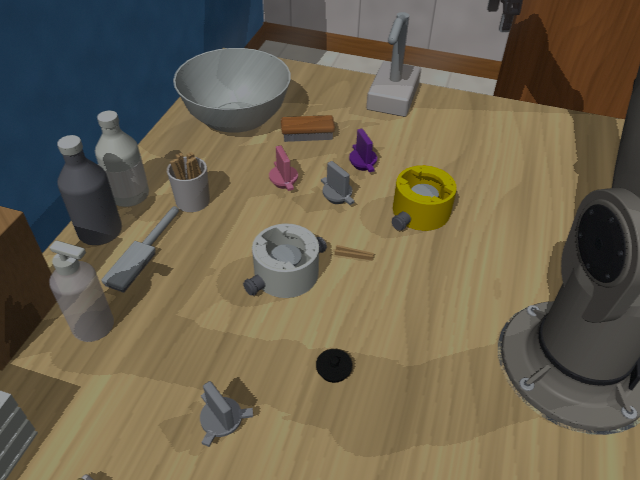

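The white housing is at scene (285,280) and side (285,258). The grey caps are at scene (209,225) and (455,365), side (338,185) and (222,412). The other look-alikes are yellow, pink and purple. I'll enlarge both grey caps and the mouth.

```bash
python3 - <<'E'
import cv2,numpy as np
s=cv2.imread("pics/scene0.png");d=cv2.imread("pics/side0.png")
f=lambda im,r,c,h=35:cv2.resize(im[r-h:r+h,c-h:c+h],(266,266),interpolation=cv2.INTER_CUBIC)
a=np.hstack([f(s,225,212),f(s,365,453),f(s,275,285,45)]);b=np.hstack([f(d,185,338),f(d,412,225),f(d,255,285,45)])
cv2.imwrite("pics/z0.png",np.vstack([a,b]))
E
```

```text
(no output)
```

View pics/z0.png

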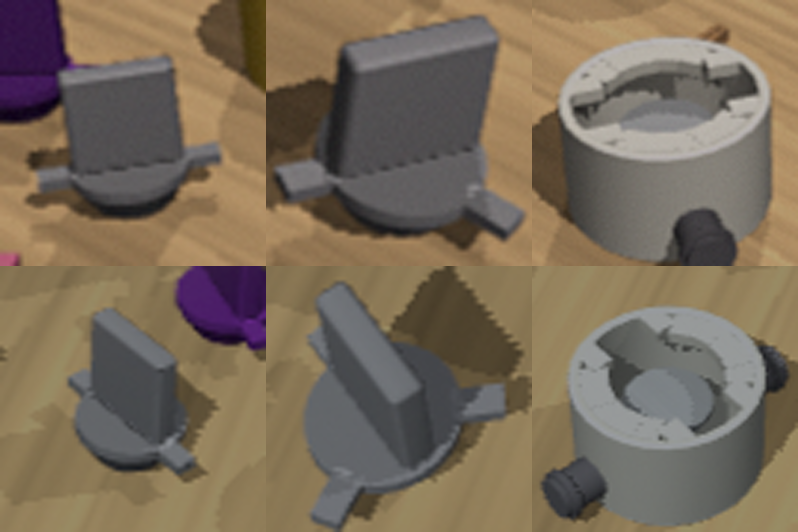

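The z0 crops show the right-hand cap (scene 212,225) with two lugs in line with its bar, so it's the one to take. The left cap has three lugs. Next: positions and yaws.

```bash
python3 - <<'E'
from h import *
S=viewer.camera("scene");D=viewer.camera("side")
def pr(n,c,a,b,z):
    A,B=onz(c,a,z)[:2],onz(c,b,z)[:2];d=B-A
    print(n,(A+B)/2,np.linalg.norm(d),np.degrees(np.arctan2(d[1],d[0])))
pr("cap scene",S,(237.4,187.5),(230.8,234.4),.019)
pr("cap side",D,(180,322),(201.6,352.5),.019)
pr("hous scene",S,(266.5,259.6),(257,312),.07)
for n,c in(("scene",S),("side",D)):
  for q in("housing","cap"):
    for m in spotter.outline_of(n,q)[:4]:
        print(n,q,m["confidence"],m["position"],onz(c,m["position"],.035))
st=observe();T=st["tcp_pos"];W=viewer.camera("wrist")
Rt=rot(st["ee_rot"]);print("cam in tool",Rt.T@(np.array(W["eye"])-T));print(Rt)
E
```

```text
cap scene [ 0.47811869 -0.25293169] 0.08914558436703593 144.43946388929
cap side [ 0.47532953 -0.25904626] 0.08886317557523112 150.64589352458088
hous scene [ 0.50357045 -0.02838335] 0.08646428612273847 147.02951168429357
scene housing 0.77 [283.7, 285.2] [ 0.51451578 -0.02229714  0.035     ]
scene housing 0.63 [191.6, 264.4] [ 0.31300745 -0.27336458  0.035     ]
scene cap 0.88 [225.1, 211.0] [ 0.47259148 -0.25683788  0.035     ]
scene cap 0.8 [205.6, 178.7] [ 0.46495377 -0.36655628  0.035     ]
side housing 0.92 [197.9, 423.5] [ 0.30319576 -0.27548161  0.035     ]
side housing 0.71 [257.7, 284.8] [ 0.50693375 -0.03840437  0.035     ]
side cap 0.96 [149.4, 361.0] [ 0.46007209 -0.38608146  0.035     ]
side cap 0.87 [171.6, 281.0] [ 0.59621996 -0.26074547  0.035     ]
side cap 0.61 [187.3, 334.6] [ 0.47802313 -0.24933006  0.035     ]
cam in tool [ 0.08055079  0.00050276 -0.11579877]
[[ 9.31314431e-01  3.64216185e-01  2.14808444e-05]
 [ 3.64216185e-01 -9.31314431e-01 -3.35658087e-05]
 [ 7.78020962e-06  3.90839933e-05 -9.99999999e-01]]
```

Emit:
move_arm --pt "0 2.9 -2.2 0 0 0 0" --pt "0 2.9 -2.2 0 0 0 0" --pt "0 2.9 -2.2 0 0 0 0" --pt "0 2.9 -2.2 0 0 0 0" --pt "0 2.9 -2.2 0 0 0 0" --pt "0 2.9 -2.2 0 0 0 0" --pt "0 2.9 -2.2 0 0 0 0" --pt "0 2.9 -2.2 0 0 0 0" --pt "0 2.9 -2.2 0 0 0 0" --pt "0 2.9 -2.2 0 0 0 0"

```text
clock: 1.78
tcp_pos: [0.4365, -0.3166, 0.2566]
ee_rot: [3.141, -0.0, 0.373]
contact_force: [0.9, -0.2, 0.0]
gripper_width: 0.0853
```

Emit:
move_arm --pt "0 2.9 -2.2 0 0 0 0" --pt "0 2.9 -2.2 0 0 0 0" --pt "0 0 0 0 0 0 -7" --pt "0 0 0 0 0 0 -7" --pt "0 0 0 0 0 0 -7" --pt "0 0 0 0 0 0 -7" --pt "0 0 0 0 0 0 -7" --pt "0 0 0 0 0 0 -7" --pt "0 0 0 0 0 0 -7" --pt "0 0 0 0 0 0 -7"

```text
clock: 2.62
tcp_pos: [0.4738, -0.2561, 0.2564]
ee_rot: [3.141, 0.0, 1.356]
contact_force: [-0.8, 0.2, 1.0]
gripper_width: 0.0853
```

Emit:
move_arm --pt "0 0 0 0 0 0 -7" --pt "0 0 0 0 0 0 -7" --pt "0 0 0 0 0 0 -7" --pt "0 0 0 0 0 0 -7" --pt "0 0 0 0 0 0 -7" --pt "0 0 0 0 0 0 -7" --pt "0 0 0 0 0 0 -7" --pt "0 0 0 0 0 0 -7" --pt "0 0 0 0 0 0 -7" --pt "0 0 0 0 0 0 -7"

```text
clock: 3.45
tcp_pos: [0.4738, -0.2562, 0.2564]
ee_rot: [-3.141, 0.0, 2.578]
contact_force: [-0.5, 0.2, 0.6]
gripper_width: 0.0852
```

```bash
python3 - <<'E'
from h import *
W=viewer.camera("wrist");st=observe();print(st["clock"],st["tcp_pos"],np.degrees(st["ee_rot"]),st["qpos"])
im=W["color"].copy();cv2.imwrite("pics/w1raw.png",im)
for p in([.476,-.256,.077],[.503,-.032,.07]):
    q=proj(W,p,True);print(q);cv2.circle(im,(int(q[1]),int(q[0])),3,(0,0,255),-1)
for q in("cap","housing"):
  for m in spotter.mark_of("wrist",q):print(q,m["confidence"],m["position"],onz(W,m["position"],0,True))
cv2.imwrite("pics/w1.png",im)
E
```

```text
3.5 [ 0.47375426 -0.25619898  0.25637643] [-1.79992460e+02  9.85639796e-03  1.48096148e+02] [ 0.81466798  0.29889925 -0.52364504  1.85388434  0.17245543  1.03340133
  1.23549471]
[np.float64(218.85116342911215), np.float64(322.65483158122)]
[np.float64(116.74125659008658), np.float64(546.7241097273244)]
cap 0.79 [290.2, 367.8] [ 0.59180918 -0.26841663  0.        ]
cap 0.78 [240.7, 217.1] [ 4.53594281e-01 -3.76902825e-01 -5.55111512e-17]
cap 0.63 [197.3, 324.5] [ 0.47613743 -0.25327028  0.        ]
housing 0.98 [114.8, 511.1] [ 0.50274416 -0.0325247   0.        ]
housing 0.65 [73.7, 217.1] [ 0.30921021 -0.27495447  0.        ]
```

View pics/w1.png

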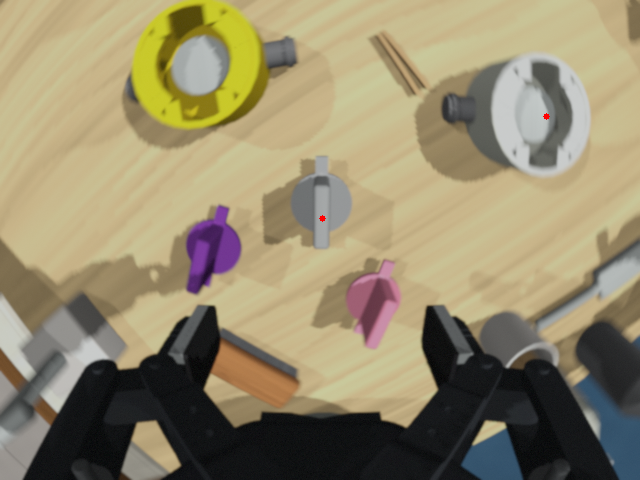

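The wrist view shows the cap bar vertical at column 322 with lugs at rows 157–248, so jaws and bar are aligned. The housing mouth is at about (115,541) with slots above and below. I'll check the pose estimates by overlaying the models on it.

```bash
cat >> h.py <<'E'
def overlay(c,im,x,y,yaw,which,fish,s,r0,c0,z0=0):
    Rz=R.from_euler('z',yaw,degrees=True).as_matrix()
    def ln(P,col):
        q=np.array([proj(c,Rz@np.array(p)+[x,y,z0],fish) for p in P]);q=(q-[r0,c0])*s
        cv2.polylines(im,[np.round(q[:,::-1]).astype(int).reshape(-1,1,2)],False,col,1)
    t=np.linspace(0,2*np.pi,80)
    if which=="housing":
        ln([[.058*np.cos(a),.058*np.sin(a),.07] for a in t],(0,0,255));ln([[.034*np.cos(a),.034*np.sin(a),.07] for a in t],(255,0,0))
        for g in(1,-1): ln([[g*.034,.017,.07],[g*.048,.017,.07],[g*.051,0,.07],[g*.048,-.017,.07],[g*.034,-.017,.07]],(0,200,0))
    else:
        ln([[-.028,-.007,.077],[.028,-.007,.077],[.028,.007,.077],[-.028,.007,.077],[-.028,-.007,.077]],(0,0,255))
        ln([[.03*np.cos(a),.03*np.sin(a),.022] for a in t],(255,0,0));
        for g in(1,-1): ln([[g*.03,.006,.022],[g*.046,.006,.022],[g*.046,-.006,.022],[g*.03,-.006,.022]],(0,200,0))
E
python3 - <<'E'
from h import *
W=viewer.camera("wrist");im=W["color"]
print(onz(W,(115.5,540.5),.07,True))
def crop(r,c,h,s=400):
    return cv2.resize(im[r-h:r+h,c-h:c+h],(s,s),interpolation=cv2.INTER_CUBIC),s/(2*h),r-h,c-h
a,s,r0,c0=crop(205,322,60);overlay(W,a,.476,-.256,148,"cap",True,s,r0,c0)
b,s,r0,c0=crop(115,540,80);overlay(W,b,.503,-.033,148,"housing",True,s,r0,c0)
cv2.imwrite("pics/ov1.png",np.hstack([a,b]))
E
```

```text
[ 0.50087531 -0.03821842  0.07      ]
```

View pics/ov1.png

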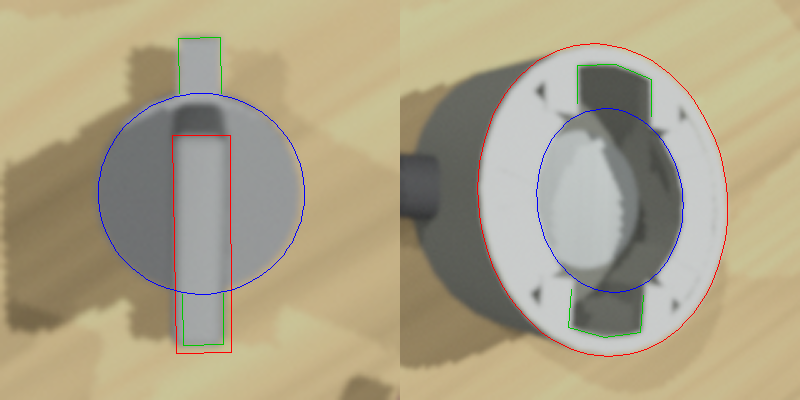

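The cap and housing overlays both fit to about 1 mm: cap (0.476, -0.256), housing (0.503, -0.033), both yaw 148°. Grasping now.

Emit:
move_arm --pt "0 -0.2 0.1 3.5 0 0 0" --pt "0 0 0 4.0 0 0 0" --pt "0 0 0 4.0 0 0 0" --pt "0 0 0 3.5 0 0 0" --pt "0 0 0 2.0 0 0 0" --pt "0 0 0 1.3 0 0 0" --pt "0 0 0 0 0 0 0" --pt "0 0 0 0 0 0 0"

```text
clock: 4.32
tcp_pos: [0.4764, -0.2563, 0.0736]
ee_rot: [-3.142, 0.0, 2.571]
contact_force: [0.2, -0.6, 0.2]
gripper_width: 0.0851
```

Emit:
move_arm --pt "255 0 0 0 0 0 0" --pt "255 0 0 0 0 0 0" --pt "255 0 0 0 0 0 0" --pt "255 0 0 0 0 0 0" --pt "255 0 0 0 0 0 0" --pt "255 0 0 0 0 0 0" --pt "255 0 0 0 0 0 0" --pt "255 0 0 0 0 0 0" --pt "255 0 0 0 0 0 0" --pt "255 0 0 0 0 0 0"

```text
clock: 5.15
tcp_pos: [0.4763, -0.2565, 0.0738]
ee_rot: [-3.141, 0.001, 2.572]
contact_force: [-0.9, -0.5, 4.8]
gripper_width: 0.013
```

Emit:
move_arm --pt "255 0 0 -1.0 0 0 0" --pt "255 0 0 -2.5 0 0 0" --pt "255 0 0 -3.0 0 0 0" --pt "255 0 0 -3.0 0 0 0" --pt "255 0 0 -1.5 0 0 0" --pt "255 0 0 0 0 0 0"

```text
clock: 5.65
tcp_pos: [0.478, -0.2569, 0.1873]
ee_rot: [3.141, 0.007, 2.572]
contact_force: [0.6, -0.4, -0.9]
gripper_width: 0.0129
```

Emit:
move_arm --pt "255 0.6 1.2 0 0 0 0" --pt "255 1.2 2.5 0 0 0 0" --pt "255 1.2 2.5 0 0 0 0" --pt "255 1.2 2.5 0 0 0 0" --pt "255 1.2 2.5 0 0 0 0" --pt "255 1.2 2.5 0 0 0 0" --pt "255 1.2 2.5 0 0 0 0" --pt "255 1.2 2.5 0 0 0 0" --pt "255 0.8 1.6 0 0 0 0" --pt "255 0 0 0 0 0 0"

```text
clock: 6.48
tcp_pos: [0.502, -0.0264, 0.1822]
ee_rot: [3.14, -0.003, 2.579]
contact_force: [0.2, 0.6, -2.3]
gripper_width: 0.013
```

```bash
python3 - <<'E'
from h import *
W=viewer.camera("wrist");st=observe();T=st["tcp_pos"];print(st["clock"],T,np.degrees(st["ee_rot"]),st["gripper_width"],st["contact_force"],st["qpos"])
im=W["color"]
yaw=np.degrees(st["ee_rot"][2])
overlay(W,im,.503,-.033,148,"housing",True,1,0,0)
overlay(W,im,T[0],T[1],yaw,"cap",True,1,0,0,T[2]-.0737)
S=viewer.camera("side");a=S["color"];overlay(S,a,.503,-.033,148,"housing",False,1,0,0);overlay(S,a,T[0],T[1],yaw,"cap",False,1,0,0,T[2]-.0737)
w=cv2.resize(im[:,150:490],(425,600));b=cv2.resize(a[130:330,220:345],(375,600))
cv2.imwrite("pics/w2.png",np.hstack([w,b]))
E
```

```text
6.5333 [ 0.50179457 -0.02915988  0.18202915] [-1.79987709e+02 -1.66333212e-01  1.47671373e+02] 0.013166993064393487 [-0.68065239 -0.44308435 -1.80407277] [ 0.43382721  0.34786518 -0.59618581  2.00087589  0.25142328  0.86741206
  0.70746347]
```

View pics/w2.png

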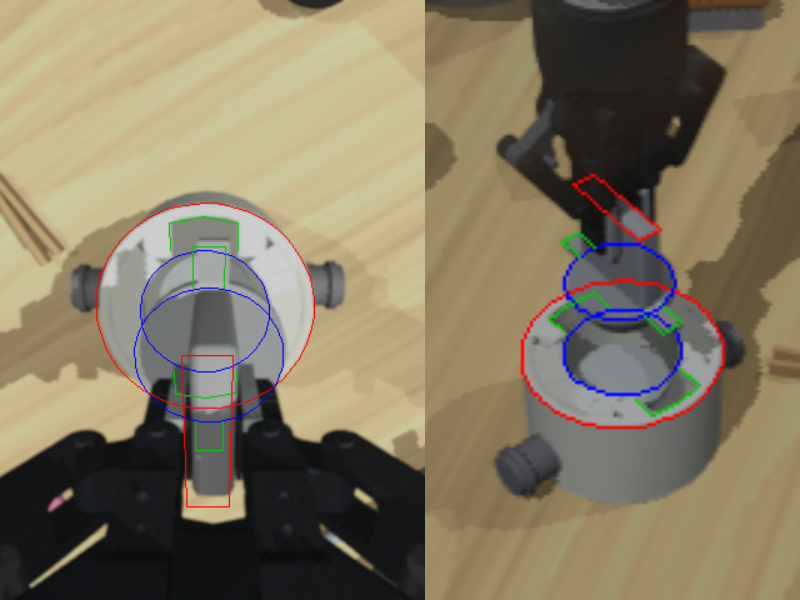

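The side view shows the cap above the mouth with lugs and slots parallel. In the wrist view it matches the model to about 2 mm along x. The arm is still settling.

Emit:
move_arm --pt "255 0 0 0 0 0 0" --pt "255 0 0 0 0 0 0" --pt "255 0 0 0 0 0 0" --pt "255 0 0 0 0 0 0"

```text
clock: 6.92
tcp_pos: [0.5028, -0.0334, 0.1831]
ee_rot: [-3.141, -0.0, 2.57]
contact_force: [0.2, 0.6, -0.4]
gripper_width: 0.013
```

```bash
python3 - <<'E'
from h import *
W=viewer.camera("wrist");st=observe();T=st["tcp_pos"];print(st["clock"],T,np.degrees(st["ee_rot"]),st["contact_force"])
yaw=np.degrees(st["ee_rot"][2]);im=W["color"]
s=5;r0,c0=140,250
b=cv2.resize(im[r0:r0+120,c0:c0+140],None,fx=s,fy=s,interpolation=cv2.INTER_CUBIC)
overlay(W,b,.503,-.033,148,"housing",True,s,r0,c0);d=T+rot(st["ee_rot"])@[.002,0,0]
overlay(W,b,d[0],d[1],yaw,"cap",True,s,r0,c0,T[2]-.0737)
cv2.imwrite("pics/w3.png",b)
E
```

```text
6.9667 [ 0.50290892 -0.03320845  0.183213  ] [-1.79988110e+02 -2.84067683e-03  1.47277960e+02] [ 0.9989405  -0.11027086 -1.31947538]
```

View pics/w3.png

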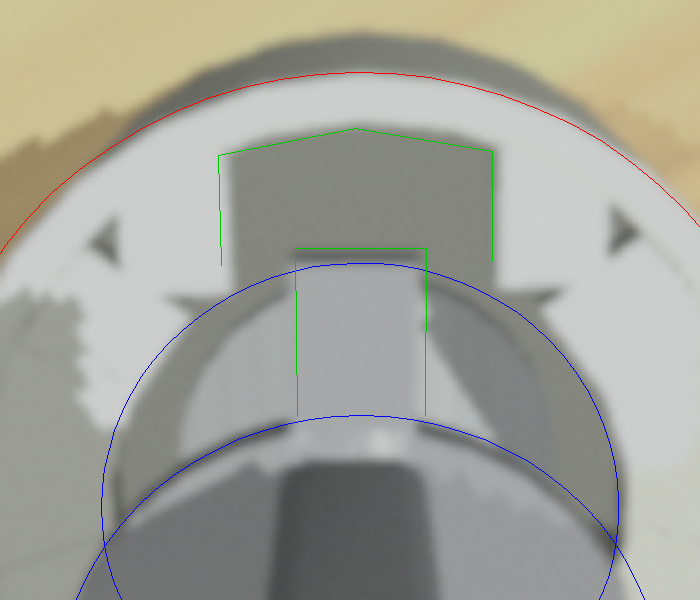

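Emit:
move_arm --pt "255 -0.1 0.1 1.0 0 0 0" --pt "255 0 0 1.5 0 0 0" --pt "255 0 0 1.0 0 0 0" --pt "255 0 0 1.0 0 0 0" --pt "255 0 0 0.7 0 0 0" --pt "255 0 0 0.6 0 0 0" --pt "255 0 0 0.3 0 0 0" --pt "255 0 0 0 0 0 0" --pt "255 0 0 0 0 0 0"

```text
clock: 7.72
tcp_pos: [0.5046, -0.0321, 0.1225]
ee_rot: [3.141, 0.0, 2.572]
contact_force: [-0.1, -0.0, -1.3]
gripper_width: 0.0131
```

Emit:
move_arm --pt "255 0 0 0.4 0 0 0" --pt "255 0 0 0.4 0 0 0" --pt "255 0 0 0.3 0 0 0" --pt "255 0 0 0.2 0 0 0" --pt "255 0 0 0 0 0 0" --pt "255 0 0 0 0 0 0"

```text
clock: 8.22
tcp_pos: [0.5051, -0.0321, 0.1096]
ee_rot: [3.141, 0.001, 2.572]
contact_force: [1.4, 0.4, 3.3]
gripper_width: 0.0131
```

Force is about 4–5 N, which is the spring alone. The lugs are below the collar, so I'll press a little more and twist.

Emit:
move_arm --pt "255 0 0 0.2 0 0 0" --pt "255 0 0 0 0 0 5" --pt "255 0 0 0 0 0 6" --pt "255 0 0 0 0 0 6" --pt "255 0 0 0 0 0 6" --pt "255 0 0 0 0 0 6" --pt "255 0 0 0 0 0 6" --pt "255 0 0 0 0 0 6" --pt "255 0 0 0 0 0 6" --pt "255 0 0 0 0 0 0"

```text
clock: 9.05
tcp_pos: [0.5042, -0.032, 0.1073]
ee_rot: [-3.141, 0.0, 1.748]
contact_force: [0.0, 0.5, 3.8]
gripper_width: 0.0127
```

Emit:
move_arm --pt "255 0 0 0 0 0 6" --pt "255 0 0 0 0 0 6" --pt "255 0 0 0 0 0 6" --pt "255 0 0 0 0 0 6" --pt "255 0 0 0 0 0 6" --pt "255 0 0 0 0 0 6" --pt "255 0 0 0 0 0 6" --pt "255 0 0 0 0 0 3" --pt "255 0 0 0 0 0 0" --pt "255 0 0 0 0 0 0"

```text
clock: 9.88
tcp_pos: [0.5044, -0.0322, 0.1073]
ee_rot: [3.142, 0.0, 0.97]
contact_force: [0.6, -0.2, 3.1]
gripper_width: 0.0131
```

```bash
python3 - <<'E'
from h import *
W=viewer.camera("wrist");st=observe();T=st["tcp_pos"];print(st["clock"],T,np.degrees(st["ee_rot"]),st["contact_force"],st["torque"],st["qpos"])
cv2.imwrite("pics/w4.png",W["color"])
E
```

```text
9.9333 [ 0.50437839 -0.03216087  0.10730846] [1.79999924e+02 3.56027709e-03 5.55608984e+01] [0.3049735  0.31391968 4.20214604] [ 0.06001411 -0.13123918 -0.00433988] [ 0.06823893  0.412073   -0.15557668  2.07284427  0.10099948  0.66363182
 -0.75524297]
```

View pics/w4.png

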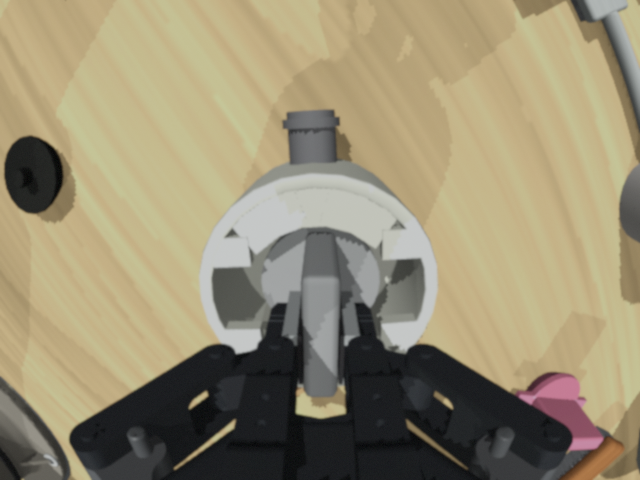

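The bar points at the hose stub and the slots lie left and right, empty, so the quarter turn is done. I'll ease up, release and retract.

Emit:
move_arm --pt "255 0 0 -0.3 0 0 0" --pt "255 0 0 -0.3 0 0 0" --pt "255 0 0 0 0 0 0" --pt "0 0 0 0 0 0 0" --pt "0 0 0 0 0 0 0" --pt "0 0 0 0 0 0 0" --pt "0 0 0 0 0 0 0" --pt "0 0 0 0 0 0 0" --pt "0 0 0 0 0 0 0" --pt "0 0 0 0 0 0 0"

```text
clock: 10.77
tcp_pos: [0.5043, -0.0322, 0.1133]
ee_rot: [-3.141, 0.0, 0.966]
contact_force: [-0.3, 0.1, 0.2]
gripper_width: 0.0855
```

Emit:
move_arm --pt "0 0 0 0 0 0 0" --pt "0 0 0 0 0 0 0" --pt "0 0 0 -1 0 0 0" --pt "0 0 0 -2 0 0 0" --pt "0 0 0 -3 0 0 0" --pt "0 0 0 -3 0 0 0" --pt "0 0 0 -3 0 0 0" --pt "0 0 0 -2 0 0 0" --pt "0 0 0 0 0 0 0" --pt "0 0 0 0 0 0 0"

```text
clock: 11.6
tcp_pos: [0.505, -0.0322, 0.2551]
ee_rot: [3.139, -0.002, 0.966]
contact_force: [-0.6, 0.2, -0.5]
gripper_width: 0.0852
```

```bash
python3 - <<'E'
from h import *
W=viewer.camera("wrist");st=observe();T=st["tcp_pos"];print(st["clock"],T,np.degrees(st["ee_rot"]),st["contact_force"])
out=[]
for n,c,(r,cc,hh,ww) in(("wrist",W,None or (0,0,0,0)),("side",viewer.camera("side"),(180,225,130,130)),("scene",viewer.camera("scene"),(210,220,130,130))):
    if n=="wrist":
        q=proj(c,[.503,-.033,.07],True);r,cc,hh,ww=int(q[0])-100,int(q[1])-100,200,200;r=max(r,0)
    im=c["color"];s=400/hh if n=="wrist" else 3
    b=cv2.resize(im[r:r+hh,cc:cc+ww],None,fx=s,fy=s)
    overlay(c,b,.5035,-.0325,148,"housing",n=="wrist",s,r,cc);overlay(c,b,.5035,-.0325,58,"cap",n=="wrist",s,r,cc,.040)
    out.append(cv2.resize(b,(266,266)) if n!="wrist" else cv2.resize(b,(266,266)))
cv2.imwrite("pics/f.png",np.hstack(out))
E
```

```text
11.65 [ 0.50418499 -0.03217925  0.25364687] [ 1.79969319e+02 -1.49977508e-02  5.53614416e+01] [ 0.2165993  -0.65753068 -0.43648531]
```

View pics/f.png

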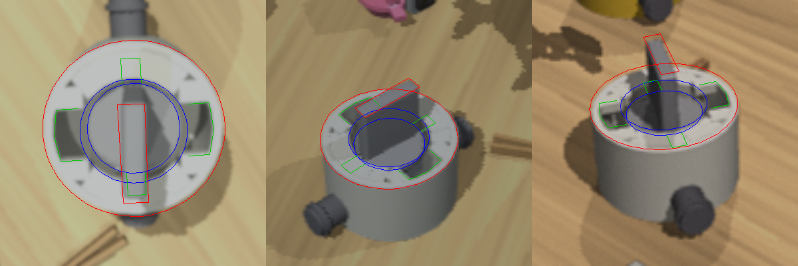

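The cap matches the model at 40 mm in all three views. Its lugs are hidden under the collar and the gripper is clear.

```bash
python3 -c "
from bench import manip;print(manip.close_job())"
```

```text
the job is handed in; nothing more can be done
None
```

The two-lug cap is locked in the white housing, and I handed the job in at about 11.7 s of the 42 s allowed. I took it from the right side, set its lugs in the slots and pressed it down against about 4–5 N of spring force. I then turned it about 92° clockwise, eased up, let go and retracted.

- **Final checks:** In the wrist, side and scene views, the cap fits a model centred on the housing axis with its origin 40 mm up. It is upright with its lugs under the collar, and the lug line is within about 3° of the housing's y axis. The open gripper stands about 14 cm higher and the force reads about zero.
- **Small disagreements:** The cap sat about 1 mm off the expected place in the grasp, and the slots lay about 1 mm from the model. I corrected both before inserting.
- **Not checked:** The three-lug cap was never approached, but I did not measure its position again at the end.

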